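Key the grating disc onto the food processor and press it home

TASK

The grating disc was dropped on the food processor's drive spindle without being lined up, so it sits too high. Using a fingertip, push the disc round by its orange peg until the notch in its rim is over the red key, then press the black cap in its middle down until the disc is fully home. Never lift the disc, leave the jar, the tin and the white ramekin where they stand, and finish clear of everything.

Things in the scene. Friction and masses are not known exactly. Their poses are not given: they have to be found in the camera images.
- motor_base: Food-processor motor base, fixed to the table: white box 190 x 205 x 80 mm with a round grey deck (170 mm across, top 90 mm above the table). Origin at the centre of its underside, z up; the steel spindle (18 mm across, 28 mm tall above the deck) stands on its z axis. Its +x axis points from the spindle to the red key.
- key_top (a point): Red key standing on the deck: a radial rib 8 mm wide with a rounded top, from 54 to 81 mm from the spindle axis, its top 127 mm above the table. It sticks out 16 mm beyond the disc's rim, so its outer end is always visible from above. This point is on its top, 61 mm from the spindle axis.
- grating_disc: Loose aluminium grating disc, 130 mm across, plate 5 mm thick, 0.15 to 0.31 kg, on the spindle by a hub 50 mm across (blind bore, 1 mm play). Origin on its axis at the hub's underside, z up, +x to the notch, -x to the finger peg. Plate underside 30 mm, top 35 mm above origin. Turns easily either way without limit, stays as left. Seated: its +x along the base's +x.
- sleeve (a joint): Travel (m) of the stiff friction sleeve under the hub that holds the disc up: 0 at the start (disc origin 98 mm above the table, plate 1 mm clear of the key, notch 40 degrees or more away), 0.008 seated (origin 90 mm above the table, hub on deck, key in notch). Goes down only when pressed with 4 to 7 N, does not spring back; not lined up, the disc tips on the key and stops after 1 to 5 mm.
- cap_top (a point): Centre of the top of the black press cap in the middle of the disc: 44 mm across, 8 mm high, this point 43 mm above the disc's origin.
- notch (a point): Notch in the disc's rim: 14 mm wide with parallel sides, from 50 mm from the axis out to the rim; an orange dot on the plate marks it just inside. This point is in the middle of the notch, 61 mm from the axis, level with the plate's top.
- peg_top (a point): Top of the upright orange finger peg on the disc: 12 mm across, 16 mm tall above the plate, 50 mm from the axis, exactly opposite the notch. Push its side with a fingertip just above the plate to turn the disc.
- jar_mid (a point): Glass jar with green lid, 66 mm across, 105 mm tall, a bystander; this point is its centre, half-way up.
- tin_mid (a point): Food tin with red label, 72 mm across, 85 mm tall, a bystander; this point is its centre, half-way up.
- ramekin_mid (a point): Small white open cup, 84 mm across, 45 mm tall, a bystander; this point is its centre, half-way up.

How it is judged (in metres and radians):
At the end, for the whole second after the job is handed in: The disc is seated: its hub is down on the deck (within 2 mm), level within 2 degrees, the key standing in its notch (notch point within 5.5 mm of the key point seen from above), and at rest (z of grating_disc in the frame of motor_base between 0.087 and 0.092 m and horizontal distance between notch and key_top below 0.0055 m and angle between grating_disc's own z axis and vertical below 0.035 rad and linear speed of grating_disc below 0.01 m/s); the robot touches nothing.
It fails at once if the disc is lifted (more than 6 mm above where it started) (z of grating_disc in the frame of motor_base above 0.104 m).
It fails at once if the disc is tipped up (more than 17 degrees) (angle between grating_disc's own z axis and vertical above 0.3 rad).
It fails at once if the jar is moved more than 30 mm (distance of jar_mid from where it was at the start of the episode above 0.03 m).
It fails at once if the tin is moved more than 30 mm (distance of tin_mid from where it was at the start of the episode above 0.03 m).
It fails at once if the ramekin is moved more than 30 mm (distance of ramekin_mid from where it was at the start of the episode above 0.03 m).
It also fails if it takes over 72 s, if anything falls off the work surface, if the arm or the gripper's body presses on something with over 40 N, if the wrist force passes 120 N, or if a joint passes its speed limit or range.

ROBOT

A 7-joint arm with a two-finger parallel gripper is mounted at the origin on the work surface. World frame = base frame: x ahead of the robot, y to its left, z up, the work surface at z = 0. Lengths are in mm, angles in rad, forces in N, time in s.
With the tool pointing down it reaches from about 400 to 900 mm from the base axis. Payload 5.6 kg.
Tool frame: the origin (TCP) lies midway between the tips of the shut fingers; the grasp point (between the pads) lies 19 mm behind it; x points along the fingers, y is the direction in which the jaws open and shut, and the axes are right-handed (so a half turn about x gives the same grasp; the last joint's range is limited). The gripper opens to 92 mm and grips with 3 to 60 N. Pads are 20 mm wide; open, the fingers measure 128 mm over their backs; the gripper's body (75 mm by 189 mm) begins 69 mm behind the grasp point.
Start: joints at [1.264, 0.468, -0.012, 1.603, 0.006, 1.071, -0.056], TCP at [169.444, -627.534, 175.692] pointing down, gripper open.
Joint ranges: [-2.53, 2.53], [-0.31, 2.02], [-1.57, 1.55], [0.28, 2.44], [-1.29, 4.43], [0.15, 1.84], [-2.92, 2.92]. Speed limits (rad/s): [2.57, 2.57, 3.14, 3.14, 3.14, 3.14, 3.14].

INTERFACE

Orientations are given as a rotation vector (axis times angle).
In Python, from cell import robot, grip, kin, viewer gives the robot as it stands. Calls block until the motion is done:
- robot.movep(position, orientation): joint-space move of the TCP to a pose.
- robot.servo_line(position, feed=150, rotation=None): straight line of the TCP; rotation=None keeps the orientation; feed is the mean speed in mm/s.
- robot.goto_joints(angles): joint-space move.
- grip(opening, newtons=None): opening from 0.0 (shut) to 1.0 (fully open); newtons is the grip in N (None keeps the last); returns when the fingers have stopped.
- robot.hold(seconds).
- kin.ik(position, orientation): joint angles nearest the present ones, or None.
- robot.observe(): the state.
- viewer.read_camera(name): name is "scene" or "top" or "wrist"; returns the picture (420x560x3 uint8, red, green, blue); there is no depth.
- viewer.camera_info(name): a dict with "camera_matrix" (3x3 intrinsics, pixels), "R" (3x3) and "t" (3): a world point X has camera coordinates R X + t. Camera axes: x right, y down, z forward; pixel columns grow to the right and rows downward; lengths in mm; the calibration is good to about 2 mm. A picture is of the moment at which its call begins: read the wrist's pose just before it. camera_info takes no time and is no camera call; for the wrist camera it gives the pose at the moment of the call.
A pose or a line that the arm cannot do raises robot.IKError and nothing moves.
- robot.job_done(): hands the job in, once; it reports no verdict.
Trained networks look in the newest picture that a camera, given by its name, has taken for a name from the list of things; names that differ only in an ending like _2 or _b are one class to them, and where a whole thing is asked for, a point or a joint stands for the part that bears it (a point fixed in the world has none). Each returns a list of dicts, best first, with "confidence" (0 to 1); they miss things now and then, are a little off and sometimes report something else, mostly with a low value. They report only what shows in the picture. A call takes as long as a camera call.
- viewer.silhouettes(name, camera): "mask" (420x560 bool, what is visible of it).
- viewer.pinpoint(name, camera): "at" ([x, y, z] in mm, in the coordinates of the camera as it stood for that picture, good to about 4 mm: a listed point, or the origin of a listed thing).
The state is a dict: "t": time; "joints": joint angles; "joint_velocities": joint speeds; "joint_torque": joint torques, N m; "tcp_pos": TCP position; "tcp_rot": TCP orientation; "contact_force": force on the tool from outside, world axes, zero at the start; "wrist_torque": the same for the moment, N m; "grip_width": opening from 0.0 (shut) to 1.0 (fully open).
Only numpy, scipy, OpenCV 4.12 (cv2) and the standard library are available. Lean on these libraries where they do the work, as an engineer would, in place of code of your own. Each camera call takes 0.05 s, during which the arm holds its last target.

## Working session

There is one attempt and no reset: what is moved stays moved. The work goes in short steps, each a Python script; the robot and the scene stay as the last script left them, time stands still between calls to the robot, and variables do not carry over. Pictures are saved under pics/ and viewed, and the job is handed in when it is done.

```bash
ls; mkdir -p pics
cat > h.py <<'E'
from cell import robot, grip, kin, viewer
import numpy as np, cv2
def save(cam,name):
    im=viewer.read_camera(cam); cv2.imwrite('pics/'+name+'.png',im[:,:,::-1]); return im
def w(cam,p):
    c=viewer.camera_info(cam); return np.array(c['R']).T@(np.array(p)-np.array(c['t']))
def proj(cam,X):
    c=viewer.camera_info(cam); p=np.array(c['camera_matrix'])@(np.array(c['R'])@np.array(X)+np.array(c['t'])); return p[:2]/p[2]
def back(cam,uv,z):
    c=viewer.camera_info(cam); R=np.array(c['R']);o=-R.T@np.array(c['t'])
    d=R.T@np.linalg.inv(np.array(c['camera_matrix']))@np.array([uv[0],uv[1],1.]); return o+d*(z-o[2])/d[2]
E
python3 - <<'E'
from h import *
np.set_printoptions(precision=1,suppress=True)
for cam in('scene','top','wrist'):
    save(cam,cam+'0')
    for n in('motor_base','key_top','grating_disc','cap_top','notch','peg_top','jar_mid','tin_mid','ramekin_mid'):
        try: print(cam,n,[(np.round(w(cam,d['at']),1),round(d['confidence'],2)) for d in viewer.pinpoint(n,cam)][:2])
        except Exception as e: print(e)
print(robot.observe())
E
```

```text
pics
scene motor_base [(array([583.4,  34.3,   0.5]), 0.56)]
scene key_top [(array([644.9,  37.9, 125.3]), 0.67)]
scene grating_disc [(array([583.3,  38.3,  99.9]), 0.8)]
scene cap_top [(array([584.1,  37.3, 142.6]), 0.73)]
scene notch [(array([610. ,  94.3, 135.4]), 0.97), (array([776.6, -11.2,  20.2]), 0.67)]
scene peg_top [(array([563.1,  -9.8, 152.7]), 0.59)]
scene jar_mid [(array([ 567.7, -200. ,   52.6]), 0.77)]
scene tin_mid [(array([590.1, 226.2,  41.9]), 0.56)]
scene ramekin_mid [(array([777.7,  -9.2,  27.9]), 0.74), (array([582.2,  36.6,  98.7]), 0.39)]
top motor_base []
top key_top [(array([645.4,  32.1, 129.2]), 0.71), (array([591.9, 221.8,  50.3]), 0.6)]
top grating_disc [(array([585.9,  36.7, 100.8]), 0.79)]
top cap_top [(array([586.1,  37.2, 142.3]), 0.92)]
top notch [(array([610. ,  94.9, 134.7]), 0.75)]
top peg_top [(array([566.7,  -9.8, 149.1]), 0.94)]
top jar_mid [(array([ 569.5, -203. ,   52.1]), 0.64)]
top tin_mid [(array([588.6, 220.7,  45.4]), 0.72)]
top ramekin_mid [(array([779.2, -11.2,  25.8]), 0.69)]
wrist motor_base []
wrist key_top []
wrist grating_disc []
wrist cap_top []
wrist notch []
wrist peg_top []
wrist jar_mid []
wrist tin_mid []
wrist ramekin_mid []
{'t': 1.5, 'joints': array([ 1.3,  0.5, -0. ,  1.6,  0. ,  1.1, -0.1]), 'joint_velocities': array([ 0.,  0.,  0., -0., -0., -0.,  0.]), 'joint_torque': array([ -0. , -52. ,  -0. , -24.4,  -0.1,   0. ,   0. ]), 'tcp_pos': array([ 169.5, -627.5,  175.7]), 'tcp_rot': array([ 2.1,  0.3, -2.1]), 'contact_force': array([-0.3,  0. ,  0.2]), 'wrist_torque': array([-0., -0., -0.]), 'grip_width': 0.9993521190483052}
```

View pics/top0.png

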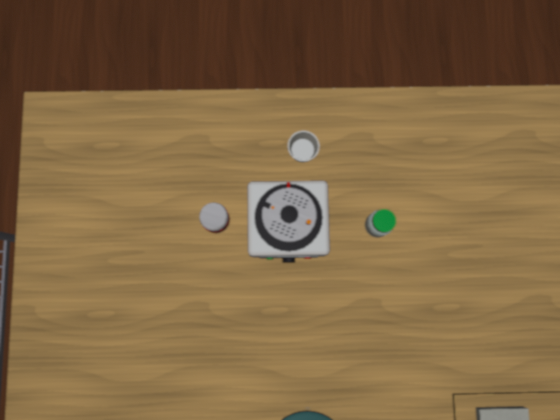

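View pics/scene0.png

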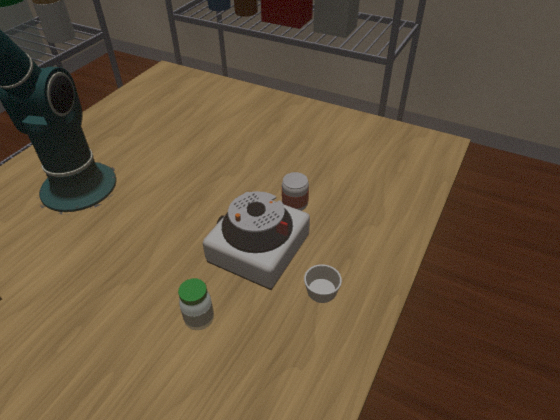

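The overhead view shows the disc centre near (289,215), the red key at (289,184), the notch at (267,205) and the peg at (308,222). That matches the detector: the notch is about 66° anticlockwise of the key, so the disc needs turning clockwise. Next I'll get a close wrist view.

```bash
cat >> h.py <<'E'
from scipy.spatial.transform import Rotation as Rn
def down(yaw):  # tool x down, tool y at angle yaw (deg) in the xy plane
    a=np.radians(yaw); x=np.array([0,0,-1.]); y=np.array([np.cos(a),np.sin(a),0]); z=np.cross(x,y)
    return Rn.from_matrix(np.c_[x,y,z]).as_rotvec()
E
python3 - <<'E'
from h import *
np.set_printoptions(precision=2,suppress=True)
o=robot.observe(); print(Rn.from_rotvec(o['tcp_rot']).as_matrix())
c=viewer.camera_info('wrist'); R=np.array(c['R']); pos=-R.T@np.array(c['t'])
M=Rn.from_rotvec(o['tcp_rot']).as_matrix(); print('cam in tool',M.T@(pos-o['tcp_pos']), 'cam z in tool',M.T@R.T[:,2])
C=np.array([585,37]) 
for a in range(-70,-200,-20):
    p=C+50*np.array([np.cos(np.radians(a)),np.sin(np.radians(a))])
    for y in(a+90,a-90):
        q=kin.ik([*p,138],down(y)); print(a,y,None if q is None else np.array(q))
for y in(0,90,180,-90): print(y,kin.ik([520,37,330],down(y)))
E
```

```text
[[-0.    0.26 -0.97]
 [ 0.   -0.97 -0.26]
 [-1.   -0.    0.  ]]
cam in tool [-208.82    0.08  -77.58] cam z in tool [0.96 0.   0.27]
-70 20 [ 0.49  0.54 -0.71  1.72  0.4   1.03 -0.02]
-70 -160 [ 0.12  0.44 -0.2   1.75  0.1   0.96 -2.92]
-90 0 [ 0.47  0.5  -0.66  1.77  0.36  1.   -0.33]
-90 -180 [-0.92  0.8   1.35  1.85 -0.84  1.22 -2.43]
-110 -20 [ 0.45  0.46 -0.63  1.81  0.32  0.97 -0.66]
-110 -200 [ 0.84  0.82 -1.32  1.79  0.84  1.24  2.07]
-130 -40 [ 0.43  0.43 -0.61  1.85  0.3   0.96 -1.01]
-130 -220 [ 0.85  0.79 -1.32  1.83  0.82  1.22  1.71]
-150 -60 [ 0.42  0.41 -0.62  1.87  0.29  0.95 -1.38]
-150 -240 [ 0.84  0.76 -1.32  1.85  0.8   1.2   1.34]
-170 -80 [ 0.39  0.4  -0.63  1.89  0.29  0.94 -1.76]
-170 -260 [ 0.72  0.6  -1.11  1.87  0.62  1.07  1.1 ]
-190 -100 [ 0.36  0.4  -0.62  1.88  0.29  0.94 -2.14]
-190 -280 [ 0.62  0.54 -0.99  1.87  0.52  1.03  0.8 ]
0 [ 0.59  0.22 -0.84  1.67  0.17  1.33 -0.28]
90 [ 0.74  0.28 -1.06  1.66  0.25  1.34  1.21]
180 [ 0.87  0.39 -1.3   1.66  0.38  1.39  2.67]
-90 [ 0.55  0.21 -0.79  1.67  0.15  1.32 -1.84]
```

```bash
cat > look.py <<'E'
from h import *
import sys
def locate(tag,zp):
    im=save('wrist',tag)
    for n,hz in(('cap_top',None),('key_top',None),('notch',None),('peg_top',None),('grating_disc',None)):
        r=[(np.round(w('wrist',d['at']),1),round(d['confidence'],2)) for d in viewer.pinpoint(n,'wrist')][:2]
        print(n,r,[np.round(proj('wrist',x[0])) for x in r])
E
python3 - <<'E'
from look import *
grip(0.0)
robot.servo_line([169,-627,330],feed=250)
robot.movep([597,71,330],down(-20))
robot.hold(.3)
locate('w1',133)
o=robot.observe();print(o['t'],o['tcp_pos'],o['contact_force'])
E
```

```text
cap_top [(array([585. ,  37.3, 139.9]), 0.85)] [array([283., 214.])]
key_top [(array([645.7,  32.9, 125. ]), 0.85)] [array([333., 197.])]
notch [] []
peg_top [(array([560.1,  -9. , 150. ]), 0.71), (array([646.9,  33.5, 128.2]), 0.67)] [array([277., 259.]), array([334., 197.])]
grating_disc [(array([582.2,  37.3,  97.3]), 0.61)] [array([281., 206.])]
7.1 [596.96902307  71.00365194 329.97784983] [0.25150814 0.45941227 0.53170714]
```

View pics/w1.png

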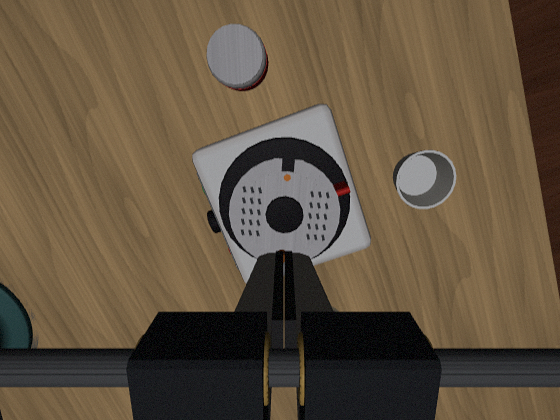

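The wrist view shows the cap at (284,214), the notch dot at (287,178) and the visible red key around (342,190). The fingers hide the peg. I'll turn the pixels into angles.

```bash
cat >> h.py <<'E'
def col(im,kind,box=None):
    h=cv2.cvtColor(im,cv2.COLOR_RGB2HSV).astype(int);H,S,V=h[...,0],h[...,1],h[...,2]
    m={'red':((H<5)|(H>174))&(S>170)&(V>60),'orange':(H>=5)&(H<16)&(S>170)&(V>130)}[kind]
    if box: 
        b=np.zeros_like(m);b[box[1]:box[3],box[0]:box[2]]=1;m=m&b
    n,l,s,c=cv2.connectedComponentsWithStats(m.astype(np.uint8))
    return [(s[i,4],np.round(c[i],1)) for i in range(1,n) if s[i,4]>8]
E
python3 - <<'E'
from h import *
np.set_printoptions(precision=2,suppress=True)
im=cv2.imread('pics/w1.png')[:,:,::-1]
print('red',col(im,'red'),'or',col(im,'orange'))
g=cv2.cvtColor(im,cv2.COLOR_RGB2GRAY)
m=(g<45).astype(np.uint8);n,l,s,c=cv2.connectedComponentsWithStats(m)
for i in range(1,n):
    if s[i,4]>200: print(s[i],c[i])
C=back('wrist',(284.3,214.3),141);print('C',C)
for k,z in(('red',127),('orange',133)):
    for a,p in col(im,k):
        d=back('wrist',p,z)-C; print(k,a,p,np.hypot(*d[:2]),np.degrees(np.arctan2(d[1],d[0])))
E
```

```text
red [(np.int32(88), array([342.8, 190.9]))] or [(np.int32(28), array([286.6, 177.4]))]
[ 509    0   51  295 7596] [542.39  98.69]
[ 219  138  130  117 3211] [276.05 167.4 ]
[320 191  30  63 395] [341.57 214.91]
[ 266  196   37   37 1050] [284.11 214.17]
[    0   250   560   170 37746] [278.98 355.18]
C [585.85  36.95 141.  ]
red 88 [342.8 190.9] 72.50420982028078 -0.3550018025065908
orange 28 [286.6 177.4] 41.45560270015171 66.37138044175362
```

```bash
cat >> h.py <<'E'
C0=np.array([585.6,37.0])
def pt(a,z,r=50): return [C0[0]+r*np.cos(np.radians(a)),C0[1]+r*np.sin(np.radians(a)),z]
def sweep(a0,a1,z,r=50,feed=40,step=5):
    n=max(1,int(np.ceil(abs(a1-a0)/step)))
    for a in np.linspace(a0,a1,n+1)[1:]:
        robot.servo_line(pt(a,z,r),feed=feed,rotation=down(a+90))
    o=robot.observe();print('t',o['t'],'tcp',o['tcp_pos'],'F',np.round(o['contact_force'],2))
E
python3 - <<'E'
from look import *
np.set_printoptions(precision=2,suppress=True)
robot.movep(pt(-75,230),down(15))
robot.servo_line(pt(-75,160),feed=120)
robot.servo_line(pt(-75,139),feed=40)
o=robot.observe();print(o['t'],o['tcp_pos'],o['contact_force'])
save('wrist','w2')
E
```

```text
9.175 [598.6  -11.18 138.96] [-0.32 -0.24  0.11]
```

View pics/w2.png

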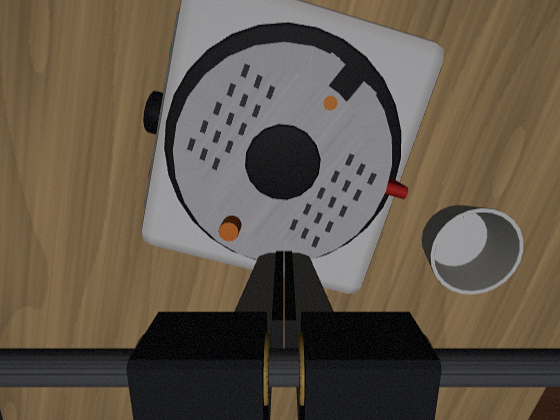

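The peg is at (230,232) with the fingertip to its right at (285,252), clear of the disc. The notch is at (350,80) and the key at (397,189). I'll sweep clockwise now.

```bash
cat > meas.py <<'E'
from h import *
np.set_printoptions(precision=2,suppress=True)
def meas(tag):
    im=save('wrist',tag)
    g=cv2.cvtColor(im,cv2.COLOR_RGB2GRAY)
    pr=proj('wrist',[*C0,141])
    n,l,s,c=cv2.connectedComponentsWithStats((g<45).astype(np.uint8))
    b=min(range(1,n),key=lambda i:np.hypot(*(c[i]-pr))+(1e4 if s[i,4]<300 else 0)); C=back('wrist',c[b],141)
    print('cap',s[b],'C',C)
    for k,z in(('red',125),('orange',133)):
        for a,p in col(im,k):
            if a<25: continue
            zz=149 if (k=='orange' and p[1]>c[b][1]+20) else z
            d=back('wrist',p,zz)-C; print(k,a,p,'r',np.hypot(*d[:2]),'ang',np.degrees(np.arctan2(d[1],d[0])))
E
python3 - <<'E'
from meas import *
meas('w2b')
sweep(-75,-155,139)
meas('w3')
E
```

```text
cap [ 245  124   75   76 4336] C [585.11  36.78 141.  ]
red 252 [396.1 190. ] r 74.63026574447048 ang -0.6309274010351001
orange 139 [329.8 102.8] r 42.222272359971086 ang 64.91732211968457
orange 262 [227.9 231.2] r 50.52636609869262 ang -113.70124836464079
t 13.4083 tcp [540.42  15.78 139.05] F [-0.78 -1.13  1.04]
cap [ 247  124   76   76 4338] C [586.23  36.18 141.  ]
red 26 [99.9  9.9] r 130.7237210638318 ang 76.54141938345681
red 367 [340.4  41.3] r 73.01325186633423 ang -0.4417677748926505
red 30 [82.2 78.6] r 126.03167971962839 ang 93.7860768940337
orange 127 [235.3 104.3] r 42.26981215047436 ang 66.80502200775612
orange 261 [340.2 230.3] r 50.448438802852145 ang -114.93807787094588
```

View pics/w3.png

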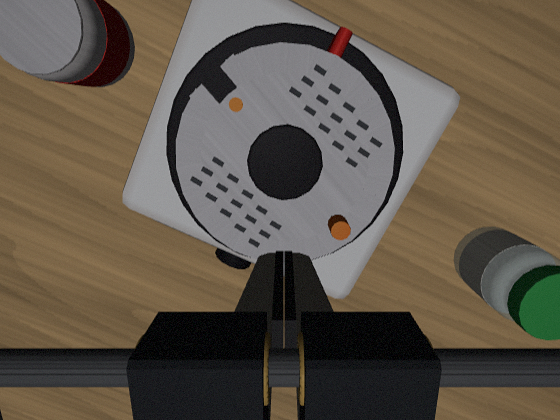

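The finger went past without turning the disc: the peg is still at -114°. The tip also shows at the rim (285,252) rather than at r=50, so I'll check where the TCP projects.

```bash
python3 - <<'E'
from meas import *
o=robot.observe();p=o['tcp_pos'];M=Rn.from_rotvec(o['tcp_rot']).as_matrix()
print(p,M, proj('wrist',p),proj('wrist',p-19*M[:,0]),proj('wrist',p+10*M[:,2]),proj('wrist',p-10*M[:,2]))
print(back('wrist',(285,252),139)-p, proj('wrist',pt(-155,133,65)),proj('wrist',pt(-155,133,50)))
print(viewer.camera_info('wrist')['camera_matrix'],o['grip_width'],o['contact_force'])
save('scene','s3');save('top','t3')
E
python3 -c "
import cv2
a=cv2.imread('pics/s3.png')[160:300,180:360];cv2.imwrite('pics/s3c.png',cv2.resize(a,None,fx=4,fy=4))"
```

```text
[540.45  15.63 139.03] [[ 0.    0.43 -0.9 ]
 [-0.   -0.9  -0.43]
 [-1.    0.    0.  ]] [283.03 242.85] [283.03 254.58] [283.04 257.91] [283.02 227.4 ]
[-4.96 -3.68 -0.03] [282.51 261.55] [282.57 239.59]
[[360.28   0.   283.53]
 [  0.   360.28 214.97]
 [  0.     0.     1.  ]] 0.0037755903285784883 [-0.01 -0.54 -0.32]
```

View pics/s3c.png

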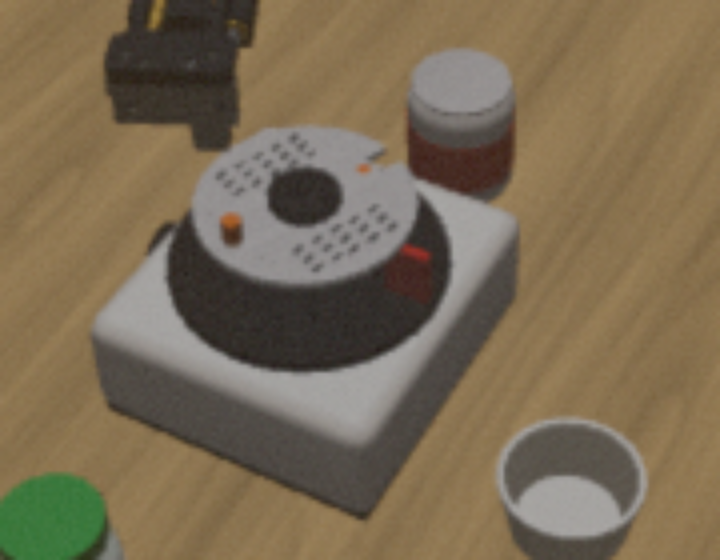

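```bash
python3 - <<'E'
from meas import *
from scipy.optimize import least_squares
o=robot.observe();p=o['tcp_pos']
print('scene',proj('scene',p),'top',proj('top',p),'peg scene',proj('scene',pt(-113.6,149)),'C',proj('scene',[*C0,141]), proj('top',[*C0,141]))
for h in(0,10,20,30,40): print(h,proj('scene',p+[0,0,h]),proj('wrist',p+[0,0,h]))
E
python3 -c "
import cv2
a=cv2.imread('pics/t3.png')[160:280,220:380];cv2.imwrite('pics/t3c.png',cv2.resize(a,None,fx=4,fy=4))
a=cv2.imread('pics/s3.png')[20:220,60:330];cv2.imwrite('pics/s3d.png',cv2.resize(a,None,fx=2.9,fy=2.9))"
```

```text
scene [234.82 207.58] top [297.16 232.02] peg scene [238.16 214.64] C [256.4  207.45] [287.82 213.26]
0 [234.82 207.58] [282.96 242.79]
10 [234.46 204.42] [282.96 248.71]
20 [234.1  201.22] [282.95 255.2 ]
30 [233.73 197.98] [282.95 262.32]
40 [233.36 194.69] [282.95 270.2 ]
```

View pics/s3d.png

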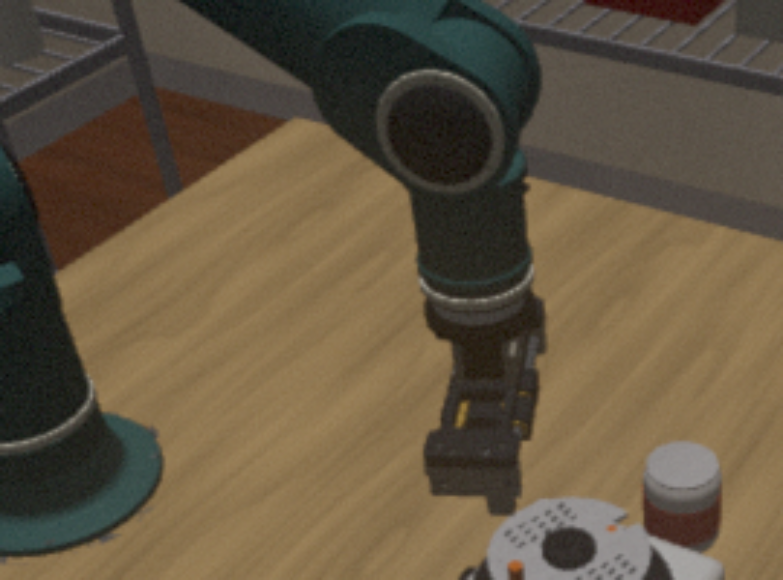

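View pics/t3c.png

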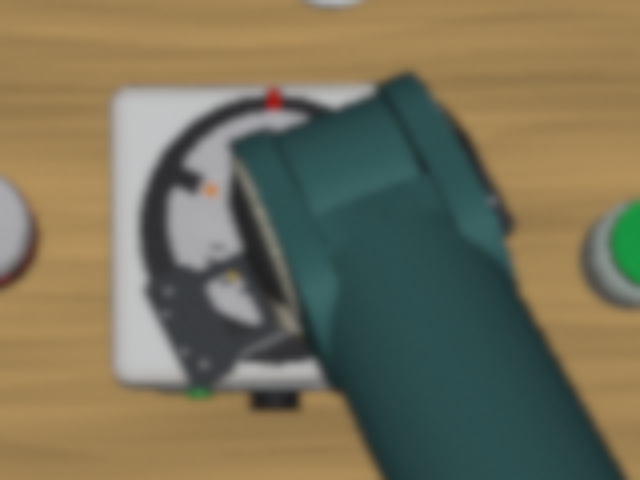

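Run:
```python
from meas import *
p=robot.observe()['tcp_pos'];M=Rn.from_rotvec(robot.observe()['tcp_rot']).as_matrix()
def P(c):
    i=viewer.camera_info(c);return np.array(i['camera_matrix'])@np.c_[i['R'],i['t']]
for a,b in(((284,252),(234,196)),((284,252),(236,195)),((284,252),(231,195))):
    X=cv2.triangulatePoints(P('wrist'),P('scene'),np.float64(a),np.float64(b))[:,0];X=X[:3]/X[3]
    print(X,'in tool',M.T@(X-p),proj('wrist',X),proj('scene',X))
a=cv2.imread('pics/w3.png')[230:420,120:450];cv2.imwrite('pics/w3c.png',cv2.convertScaleAbs(cv2.resize(a,None,fx=2.4,fy=2.4),alpha=2.5))
a=cv2.imread('pics/s3.png')[150:260,180:310];cv2.imwrite('pics/s3e.png',cv2.convertScaleAbs(cv2.resize(a,None,fx=5,fy=5),alpha=2.))
```

```text
[543.52  17.11 173.74] in tool [-34.76  -0.04  -3.43] [282.87 259.91] [235.07 196.45]
[547.    18.46 177.76] in tool [-38.78   0.21  -7.15] [283.35 256.24] [236.56 195.24]
[539.57  15.75 174.9 ] in tool [-35.92  -0.49   0.73] [282.01 268.19] [233.21 195.88]
```

View pics/w3c.png

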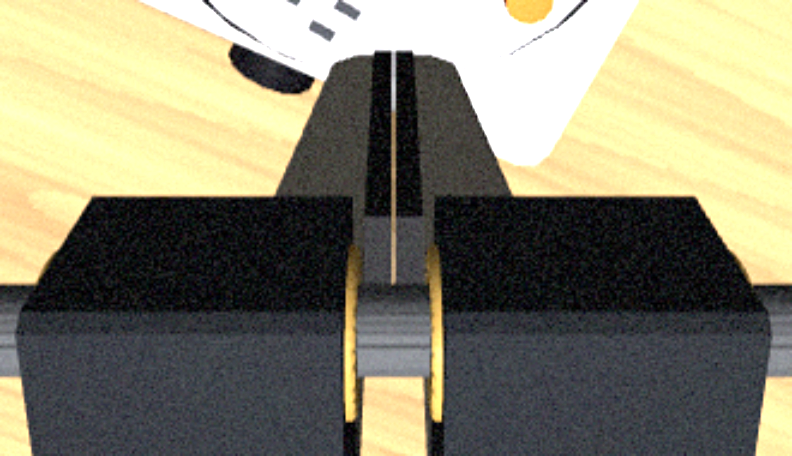

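View pics/s3e.png

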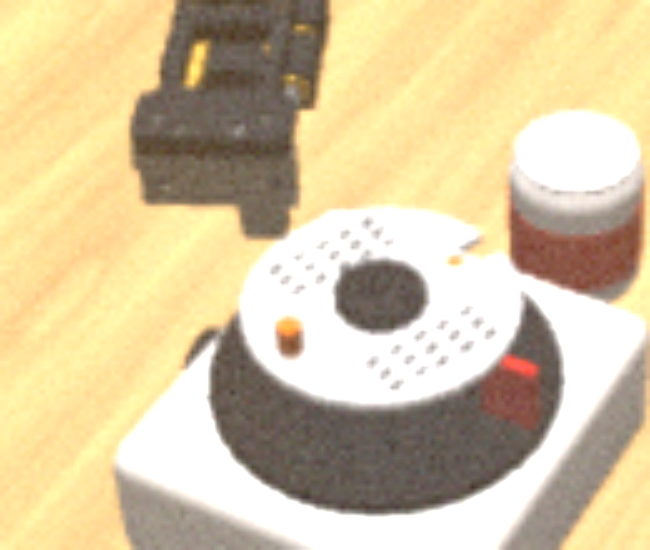

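Triangulating the visible tip puts it about 36 mm behind the reported TCP along the tool axis, so the finger passed about 25 mm above the peg. The scene view agrees: the tip is at px (234,195), where the TCP should project to (235,208). I'll go back to the start side and descend in small steps, watching force and checking by triangulation.

Run:
```python
from meas import *
robot.servo_line(pt(-155,165),feed=150)
robot.movep(pt(-75,165),down(15))
robot.servo_line(pt(-75,125),feed=100)
for z in range(122,107,-3):
    robot.servo_line(pt(-75,z),feed=40)
    o=robot.observe()
    print(z,np.round(o['contact_force'],2),o['t'])
    if abs(o['contact_force'][2])>2.5: break
save('scene','s4');meas('w4')
a=cv2.imread('pics/s4.png')[150:260,180:310];cv2.imwrite('pics/s4e.png',cv2.convertScaleAbs(cv2.resize(a,None,fx=5,fy=5),alpha=2.))
print(proj('scene',o['tcp_pos']))
for h in (0,10,20,30,40): print(h,(proj('scene',o['tcp_pos']+[0,0,h])-[180,150])*5)
```

```text
122 [-0.25  0.33  0.27] 15.8583
119 [-0.15  0.27  0.27] 16.1083
116 [-0.16  0.33 -0.16] 16.3583
113 [-0.2  -1.18  0.41] 16.6083
110 [1.14 0.13 0.84] 16.8583
cap [ 239  126   87   86 5776] C [585.07  37.02 141.  ]
red 315 [413. 201.] r 75.0286784860685 ang -0.7258442373105601
orange 187 [337.5 101. ] r 42.144797786017946 ang 64.88900400868718
orange 346 [219.8 249.6] r 50.65835078079246 ang -113.50031953231888
[251.22 232.33]
0 [356.09 411.63]
10 [354.81 396.41]
20 [353.52 380.99]
30 [352.21 365.36]
40 [350.88 349.51]
```

View pics/s4e.png

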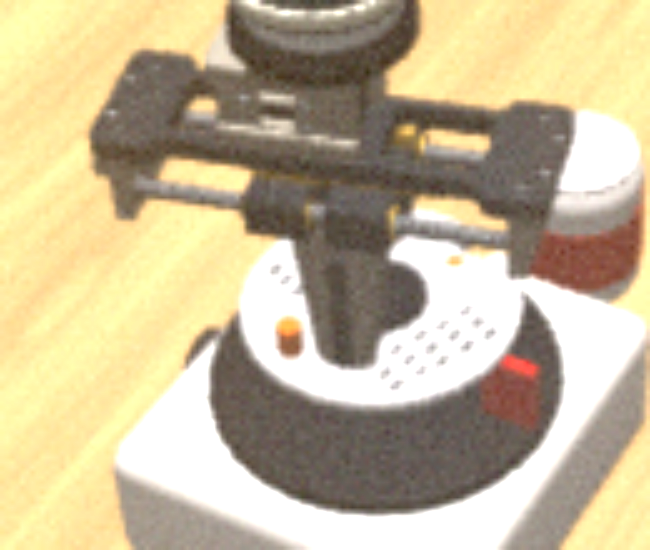

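View pics/w4.png

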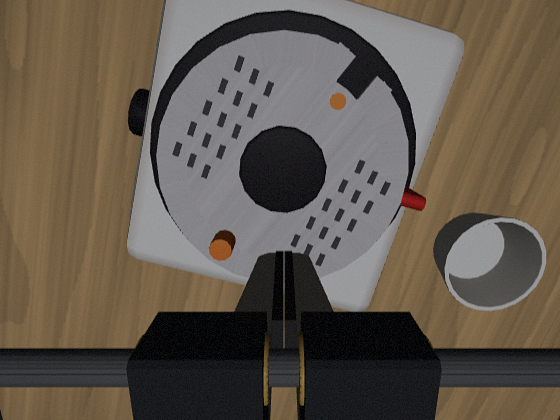

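The scene view now shows the tip's lower end at crop (348,365). That puts it about 30 mm above the reported TCP, at z≈140, next to the peg and just above the plate. I'll lower it 2 mm more and sweep.

Run:
```python
from meas import *
robot.servo_line(pt(-75,108),feed=40)
sweep(-75,-115,108)
meas('w5')
sweep(-115,-152,108)
meas('w6')
```

```text
t 19.275 tcp [564.64  -8.34 108.05] F [0.58 0.82 0.72]
cap [ 238  127   88   87 5894] C [585.    37.37 141.  ]
red 443 [414.8 106.9] r 74.26368172069161 ang -1.1572570649117182
orange 192 [314.5  87.2] r 41.94109437378437 ang 42.812766884336014
orange 314 [243.9 265.4] r 50.836090206612596 ang -136.71447071455157
t 21.325 tcp [541.55  13.49 108.03] F [-0.19 -0.45  0.16]
cap [ 239  127   88   87 5895] C [585.8   37.23 141.  ]
red 718 [352.3  39.9] r 69.79131273529694 ang -0.8689324337752272
red 56 [76.1 48.5] r 115.97610918113901 ang 88.67729258738949
orange 197 [315.9  87.2] r 41.9711365391856 ang 5.720339603671415
orange 301 [244.7 265.3] r 50.83039018283346 ang -173.96844346998714
```

View pics/w6.png

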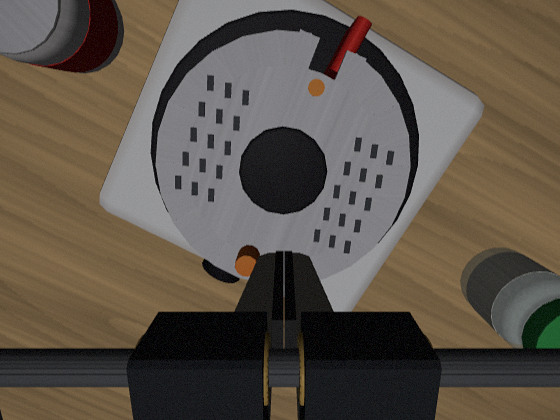

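The disc follows the peg. The dot and peg now give 5.8°, with the key at about -0.8°, so about 6.6° remains.

Run:
```python
from meas import *
sweep(-152,-158.3,108,feed=25)
robot.hold(.2)
meas('w7')
a=cv2.imread('pics/w7.png')[0:150,230:430];cv2.imwrite('pics/w7c.png',cv2.convertScaleAbs(cv2.resize(a,None,fx=4,fy=4),alpha=1.8))
```

```text
t 21.8917 tcp [539.2   18.44 108.03] F [-0.36 -0.41  0.38]
cap [ 239  126   88   88 5900] C [585.87  37.32 141.  ]
red 39 [72.8 19.2] r 122.22646997954574 ang 76.84373217250592
red 940 [336.5  37.3] r 67.38722235561833 ang -1.2870513212985577
red 45 [62.7 83.2] r 117.36979491059179 ang 91.25714304408285
orange 199 [312.2  85.4] r 42.026894320558505 ang 1.658904738509752
orange 236 [246.6 265.8] r 50.76162375744156 ang -179.08483310271455
```

View pics/w7c.png

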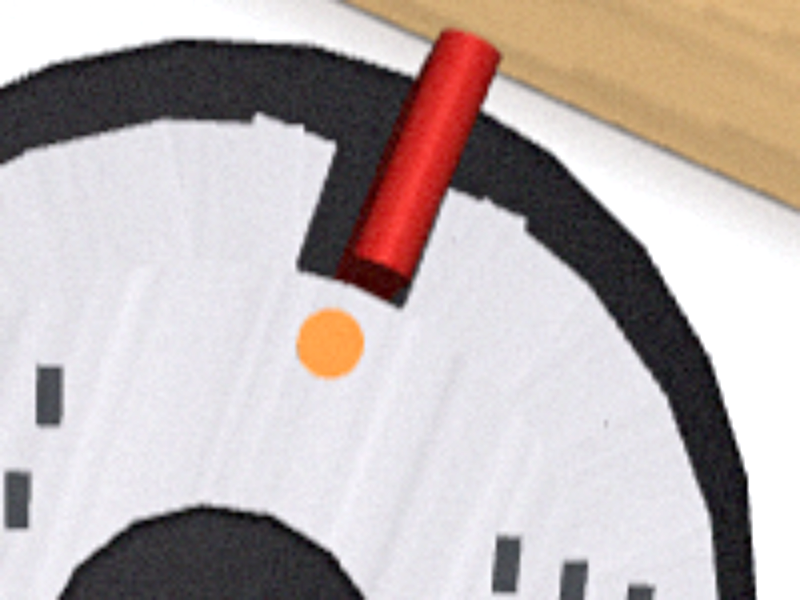

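The key lies against the clockwise side of the notch: the left gap is about 60 px in the crop and the right is almost nothing. That means about 2.5° more.

Run:
```python
from meas import *
sweep(-158.3,-160.9,108,feed=20)
robot.hold(.2)
meas('w8')
a=cv2.imread('pics/w8.png')[0:150,230:430];cv2.imwrite('pics/w8c.png',cv2.convertScaleAbs(cv2.resize(a,None,fx=4,fy=4),alpha=1.8))
```

```text
t 22.4083 tcp [538.36  20.68 108.  ] F [-0.22 -1.41  0.29]
cap [ 239  126   88   88 5904] C [585.93  37.28 141.  ]
red 42 [59.  14.8] r 128.55743955809913 ang 75.16321812662945
red 945 [330.7  35. ] r 67.2363486286238 ang -1.2588415212058985
red 81 [65.6 83.7] r 116.05842837799221 ang 88.52514111734743
orange 199 [311.9  85.4] r 41.93659739534117 ang -0.6570676324122783
orange 225 [246.9 265.9] r 50.809565014047585 ang 178.37840622834534
```

View pics/w8c.png

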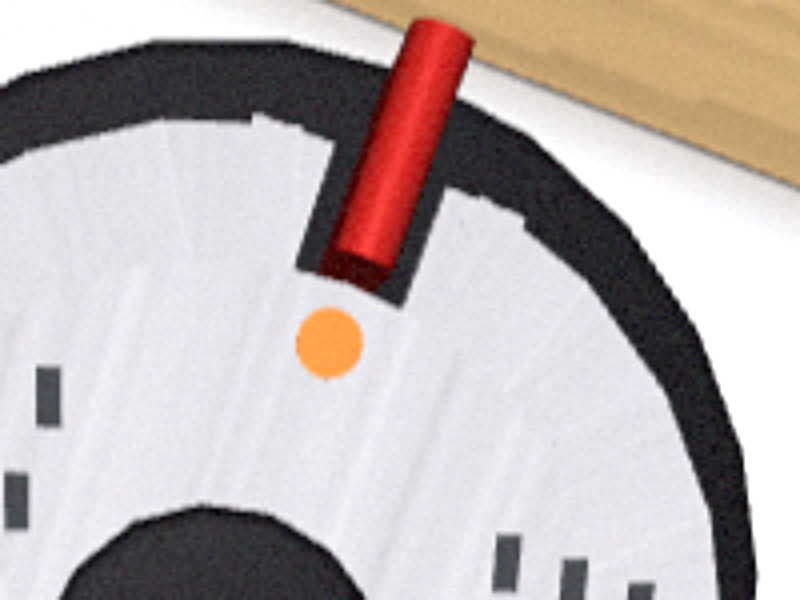

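The key is now centred in the notch, with near-equal gaps and the disc at about -1.1° against the key's -1.2°. I'll back off, lift, look once more, then press the cap with force monitoring.

Run:
```python
from meas import *
sweep(-160.9,-152,108,feed=40,step=9)
robot.servo_line(pt(-152,175),feed=120)
meas('w9')
rot=down(-62)
robot.movep([*C0,165],rot)
robot.servo_line([*C0,122],feed=60)
z=122;log=[];robot.hold(.2);f0=robot.observe()['contact_force'][2]
while z>98:
    z-=0.75
    robot.servo_line([*C0,z],feed=15)
    o=robot.observe();f=o['contact_force'][2]-f0;log.append((z,round(o['tcp_pos'][2],2),round(f,1)))
    if abs(f)>18: break
print(f0,log,o['t'],o['contact_force'],o['wrist_torque'])
meas('w10');save('scene','s10')
a=cv2.imread('pics/s10.png')[150:260,180:310];cv2.imwrite('pics/s10e.png',cv2.convertScaleAbs(cv2.resize(a,None,fx=5,fy=5),alpha=2.))
```

```text
t 23.0 tcp [541.41  13.39 107.9 ] F [ 0.01  0.06 -0.14]
cap [ 251  122   64   65 3215] C [585.4   37.22 141.  ]
red 495 [332.1  62.3] r 67.06263853650591 ang -1.2289833063093836
red 27 [107.4  72.1] r 128.4413542779974 ang 93.86547916896531
orange 101 [313.5  95.9] r 42.19019298408082 ang -0.6621286414557065
orange 188 [248.3 221.5] r 50.418842700239786 ang -179.76509692144614
-0.02880175937385189 [(121.25, np.float64(121.3), np.float64(-0.8)), (120.5, np.float64(120.43), np.float64(-0.9)), (119.75, np.float64(119.69), np.float64(-0.4)), (119.0, np.float64(118.94), np.float64(0.0)), (118.25, np.float64(118.18), np.float64(-0.3)), (117.5, np.float64(117.45), np.float64(0.2)), (116.75, np.float64(116.68), np.float64(0.6)), (116.0, np.float64(115.95), np.float64(0.2)), (115.25, np.float64(115.18), np.float64(0.2)), (114.5, np.float64(114.44), np.float64(-0.2)), (113.75, np.float64(113.69), np.float64(0.6)), (113.0, np.float64(112.95), np.float64(-0.0)), (112.25, np.float64(112.2), np.float64(0.6)), (111.5, np.float64(111.42), np.float64(0.2)), (110.75, np.float64(110.7), np.float64(-0.3
[... 453 characters left out ...]
1), np.float64(0.0)), (102.5, np.float64(102.56), np.float64(0.7)), (101.75, np.float64(102.2), np.float64(5.0)), (101.0, np.float64(101.41), np.float64(5.6)), (100.25, np.float64(100.59), np.float64(5.2)), (99.5, np.float64(99.77), np.float64(4.7)), (98.75, np.float64(98.94), np.float64(4.1)), (98.0, np.float64(98.18), np.float64(5.1))] 33.1417 [-0.24  0.1   5.1 ] [ 0.01 -0.13 -0.02]
cap [    0   227   560   193 39353] C [546.1  15.7 141. ]
red 85 [79.  60.6] r 174.3295221415873 ang 61.21978049015968
red 51 [ 77.8 129.6] r 152.6092056012771 ang 69.43955191731409
red 851 [347.7 150.9] r 108.8593092783816 ang 10.77254476404416
orange 166 [322.2 194.9] r 85.46455409280503 ang 14.98163025971063
```

View pics/s10e.png

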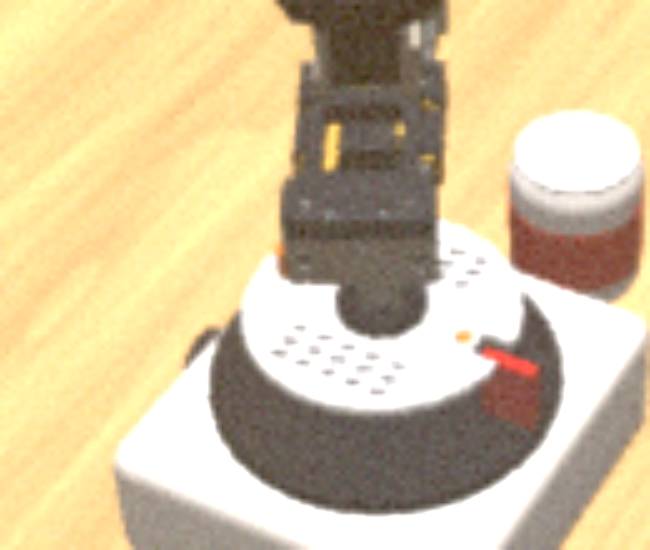

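Contact came at a reported TCP z of 102.4, so the tip is about 38.6 mm behind the TCP. The sleeve is sliding at about 5 N and has gone 4 mm of 8, so I'll keep pressing.

Run:
```python
from meas import *
z=98;log=[]
while z>91:
    z-=0.75
    robot.servo_line([*C0,z],feed=15)
    o=robot.observe();f=o['contact_force'][2];log.append((z,float(round(o['tcp_pos'][2],2)),float(round(f,1))))
    if abs(f)>18: break
print(log,o['t'])
robot.hold(.3);print(robot.observe()['contact_force'])
robot.servo_line([*C0,140],feed=80)
robot.movep([*pt(-152,190)],down(-62))
robot.hold(.3)
meas('w11');save('scene','s11')
for cam in('wrist','scene'):
  if cam=='wrist' or 1:
    for n in('grating_disc','cap_top','notch','key_top','peg_top'):
        print(cam,n,[(np.round(w(cam,d['at']),1),round(d['confidence'],2)) for d in viewer.pinpoint(n,cam)][:1])
a=cv2.imread('pics/s11.png')[150:260,180:310];cv2.imwrite('pics/s11e.png',cv2.convertScaleAbs(cv2.resize(a,None,fx=5,fy=5),alpha=2.))
o=robot.observe();print(o['t'],o['contact_force'])
```

```text
[(97.25, 97.36, 4.0), (96.5, 96.59, 4.9), (95.75, 95.8, 4.2), (95.0, 95.04, 5.2), (94.25, 94.54, 6.4), (93.5, 94.54, 11.2), (92.75, 94.5, 16.4), (92.0, 94.48, 20.4)] 35.2417
[-6.1 -0.6 20.5]
cap [ 254  122   60   59 2706] C [586.34  37.47 141.  ]
red 444 [330.4  65.9] r 66.59260200742368 ang -1.5902780099161455
orange 77 [311.7  97.9] r 41.14586650989186 ang -0.433367860125106
orange 165 [251.8 213.3] r 48.8649344440356 ang -179.88348612537882
wrist grating_disc [(array([581.4,  35.2,  91.4]), 0.91)]
wrist cap_top [(array([582.5,  38.4, 134.8]), 0.96)]
wrist notch [(array([643.6,  38.5, 128.6]), 0.59)]
wrist key_top [(array([647.7,  35. , 129.8]), 0.79)]
wrist peg_top [(array([531.9,  37.9, 139.9]), 0.76)]
scene grating_disc [(array([584.2,  38.7,  93.4]), 0.79)]
scene cap_top [(array([582.5,  40.7, 132.5]), 0.91)]
scene notch [(array([644.5,  36.9, 125.6]), 0.6)]
scene key_top []
scene peg_top [(array([533.7,  39.9, 146.1]), 0.92)]
37.575 [ 1.02 -0.29  0.83]
```

View pics/s11e.png

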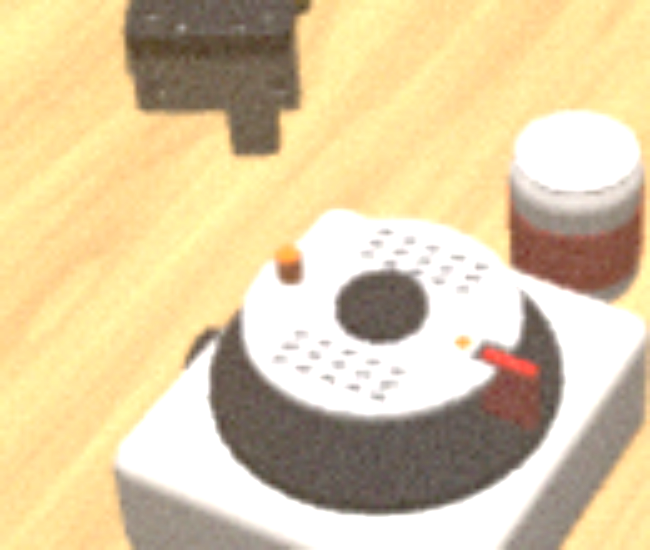

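View pics/w11.png

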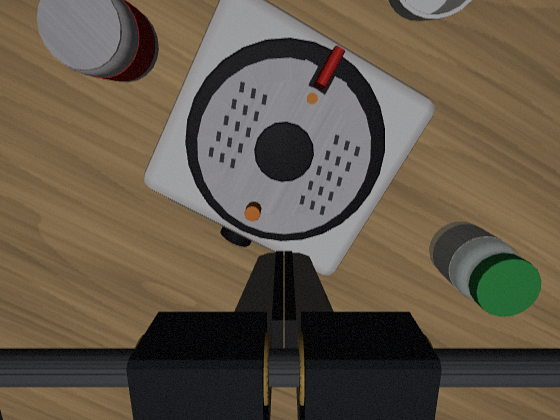

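The travel was 7.9 mm with a hard stop at about 20 N. The wrist view shows the key in the notch at (325,68), and the disc is level. I'll move clear and hand in.

Run:
```python
from meas import *
p=pt(-152,300);robot.servo_line(p,feed=150);robot.hold(.3)
save('top','t12')
for n in('jar_mid','tin_mid','ramekin_mid','grating_disc'): print(n,[np.round(w('top',d['at']),1) for d in viewer.pinpoint(n,'top')][:1])
o=robot.observe();print(o['t'],o['contact_force'])
robot.job_done()
```

```text
jar_mid [array([ 568. , -204.9,   49.8])]
tin_mid [array([593.3, 219.6,  46.2])]
ramekin_mid [array([779.8, -10.3,  25.1])]
grating_disc [array([585.9,  34.6,  93.1])]
39.0083 [0.14 0.   0.15]
the job is handed in; nothing more can be done
```

The disc is turned into line and pressed fully home, and I handed the job in at about 39 s of the 72 s allowed. No verdict was reported.

**What I did:** I pushed the orange peg round clockwise by about 67° with the shut fingertip until the wrist view showed the key centred in the notch. I then pressed the black cap straight down. The sleeve slid at about 5 N for 7.9 mm and met a hard stop, which I held at about 20 N. After that I withdrew upwards.

**Last checks:**
- **Seating:** The key stands in the notch in both the wrist and scene views. The detector put the disc's origin at 91 to 93 mm. The upper end is slightly above the 92 mm limit but within its 4 mm error, and the 7.9 mm travel to a hard stop supports the disc being seated.
- **Alignment:** After seating, the notch dot and peg measured about 0° against the key's -1.6°, which is about 1.5 mm at the notch. The limit is 5.5 mm.
- **Bystanders:** The jar, tin and ramekin are within about 5 mm of their first readings, which is roughly the detector's noise.
- **Clearance:** The contact force was about zero, with the arm raised clear above the base.

**What disagreed:** The real fingertips end about 38 mm short of the reported TCP. My first sweep therefore passed over the peg without touching it. Two camera views showed this, and the contact height on the cap confirmed it, so I corrected for it.

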